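# Find the unlatched see-saw lid of the topping rail and push it open

## Task

The steel topping rail on the counter has four identical see-saw lids in a row: three are latched from below and one, over today's well, is free to rock, but they look alike. With your fingertips press lightly on the ribbed strip at the back of one lid after another until you find the one that rocks and its front edge comes up, then push that front edge over towards the back until the lid stands upright, and leave it standing. Grasp nothing, and leave the things standing round the rail where they are.

Things in the scene. Friction and masses are not known exactly. Their poses are not given: they have to be found in the camera images.
- rail: Topping rail: fixed steel housing 190 (x) x 500 (y) x 105 mm high. Origin: centre of its underside, on the counter; x to the back (away from the robot), y to the left along the row of lids, z up. Four wells, 154 x 108 mm, 118 mm apart, each under a lid flush with the flat top. Do not push or squeeze rail or lids with more than 35 N.
- lid_1 (a joint): Angle (rad) of the first lid from the left (largest y of the rail): 0 shut and flush, grows as the tail goes down and the front edge rises, pi/2 upright, 1.75 at its stop. A latched lid gives about 1 mm per 8 N on its sprung catch, 4 mm at most; the free lid, another one each run, rocks under 2 to 4 N on the tail and, by its stiff hinge, stays at whatever angle it is left.
- lid_2 (a joint): The same for the second lid from the left.
- lid_3 (a joint): The same for the third lid from the left.
- lid_4 (a joint): The same for the fourth lid from the left (the rightmost).
- lid_1_tail (a point): Middle of the pressing strip (five thin ribs) on the top face of lid 1's tail, 30 mm behind the hinge; moves with the lid. Below the tail is an empty bay over 50 mm deep. Pressing this point of the free lid down by 15 mm raises the front edge about 45 mm.
- lid_2_tail (a point): The same on lid 2.
- lid_3_tail (a point): The same on lid 3.
- lid_4_tail (a point): The same on lid 4.
- lid_1_edge (a point): Middle of lid 1's front edge, on the top face, 98 mm before the hinge; moves with the lid. The lid is a 5 mm steel plate, 148 mm long (x), 104 mm wide, rolled to a 7 mm bead along this edge. The edge travels on an arc of 98 mm radius round the hinge, so a push that keeps it near the fingertips must rise with it; open, it stands about 100 mm above the hinge.
- lid_2_edge (a point): The same on lid 2.
- lid_3_edge (a point): The same on lid 3.
- lid_4_edge (a point): The same on lid 4.
- lid_1_hinge (a point): Fixed point on lid 1's hinge axis, middle of its width, 5 mm below the rail's top and 26 mm behind the rail's middle; x to the back, y along the hinge, z up. 98 mm of the lid lies before the hinge and a 50 mm tail behind it, like a see-saw.
- lid_2_hinge (a point): The same for lid 2.
- lid_3_hinge (a point): The same for lid 3.
- lid_4_hinge (a point): The same for lid 4.
- bun: Bystander: round melon bun, 97 x 105 x 54 mm, loose on the counter in front of the left half of the rail. Origin: centre of its underside.
- spreader: Bystander: flat steel spreader with a white handle, 191 x 34 x 13 mm, loose on the counter in front of the right half of the rail. Origin on its underside near the middle.
- timer: Bystander: lime kitchen timer, 50 x 72 x 68 mm, loose beside the left end of the rail. Origin: centre of its underside.
- jar: Bystander: round spice jar with a black cap, 40 mm across, 105 mm tall, loose beside the right end of the rail. Origin: centre of its underside.

How it is judged:
On the way:
1. the free lid has rocked: its tail is down and its front edge up (value of joint any of lid_1, lid_2, lid_3, lid_4 above 0.2 rad), for 0.2 s.
At the end, for the whole second after the job is handed in: One lid stands open at 80 degrees or more (joint over 1.4 rad) and is still, the other three are shut (under 0.1 rad), and the bun, spreader, timer and jar are within 20 mm of where they stood (((value of joint lid_1 above 1.4 rad and value of joint each of lid_2, lid_3, lid_4 below 0.1 rad) or (value of joint lid_2 above 1.4 rad and value of joint each of lid_1, lid_3, lid_4 below 0.1 rad) or (value of joint lid_3 above 1.4 rad and value of joint each of lid_1, lid_2, lid_4 below 0.1 rad) or (value of joint lid_4 above 1.4 rad and value of joint each of lid_1, lid_2, lid_3 below 0.1 rad)) and velocity of joint lid_1 between -0.05 and 0.05 rad/s and velocity of joint lid_2 between -0.05 and 0.05 rad/s and velocity of joint lid_3 between -0.05 and 0.05 rad/s and velocity of joint lid_4 between -0.05 and 0.05 rad/s and distance of each of bun, spreader, timer, jar from where it was at the start of the episode below 0.02 m); the robot touches nothing.
It fails at once if the rail or a lid is pushed or squeezed with more than 35 N (contact force between the fingers and rail above 35 N).
It fails at once if a bystander is moved by more than 20 mm or lifted (distance of any of bun, spreader, timer, jar from where it was at the start of the episode above 0.02 m).
It also fails if it takes over 58 s, if anything falls off the work surface, if the arm or the gripper's body presses on something with over 40 N, if the wrist force passes 120 N, or if a joint passes its speed limit or range.

## Robot

A 7-joint arm with a two-finger parallel gripper is mounted at the origin on a cart in front of the work surface, level with it; the furniture and walls round the work are solid. World frame = base frame: x ahead of the robot, y to its left, z up, the work surface at z = 0. Lengths are in m, angles in rad, forces in N, time in s.
With the tool pointing down it reaches from about 0.4 to 0.85 m from the base axis. Payload 10.4 kg.
Tool frame: the origin (TCP) lies midway between the tips of the shut fingers; the grasp point (between the pads) lies 19 mm behind it; z points along the fingers, y is the line along which they close (so a half turn about z gives the same grasp; the last joint's range is limited). The gripper opens to 85 mm and grips with 20 to 120 N. Pads are 22 mm wide; open, the fingers measure 114 mm over their backs; the gripper's body (76 mm by 85 mm) begins 54 mm behind the grasp point. The pads swing forward as they close: fully open they stand 13 mm farther back than shut.
Start: joints at [1.218, 0.332, -0.065, 1.46, 0.022, 1.35, -0.088], TCP at [0.202, -0.591, 0.231] pointing down, gripper open.
Joint ranges: [-2.6, 2.6], [-0.5, 2.12], [-1.47, 1.34], [0.16, 2.42], [-1.27, 4.41], [0.06, 2.06], [-2.6, 2.6]. Speed limits (rad/s): [2.22, 2.22, 2.79, 2.79, 3.14, 3.14, 3.14].

## Interface

Orientations are given as a rotation vector (axis times angle).
In Python, from plant import bot gives the robot as it stands.
- The arm moves only by the shell command python3 inch.py 'ROWS'. ROWS is a JSON list of rows, 1 to 12 of them, each written [[dx, dy, dz], [rx, ry, rz], opening]: dx, dy, dz in units of 50 mm, then a rotation vector rx, ry, rz in rad, then the finger opening in m; each row shifts and turns the commanded pose from where the row before left it, along the tool's axes as they then stand; what a row does not reach is not made up. A row lasts 1/8 s, in which the tool goes at most 0.0625 m and 0.188 rad, less where a joint would pass 70% of its speed; a pose out of reach is approached as far as the arm can. The fingers move at their own pace and stop on an object; the grip force is fixed at half the most. Time passes only in rows, so rows that do not move let the fingers close. It prints the time, the measured TCP pose, the force, the opening and the grip force at its end. Input that does not fit is refused with a message, and nothing moves.
- bot.read_state(): the state, without advancing time (a new reading comes with each control period).
- bot.camera(name): name is "side" or "top"; returns a dict with "frame" (420x560x3 uint8, blue, green, red), "camera_matrix" (3x3 intrinsics, pixels), "R" (3x3) and "t" (3): a world point X has camera coordinates R X + t. Camera axes: x right, y down, z forward; pixel columns grow to the right and rows downward; lengths in m; the calibration is good to about 2 mm. A picture is of the moment at which its call begins. There is no depth.
- bot.sign_off(): hands the job in; it is judged then, once.
The state is a dict: "time_s": time; "joint_pos": joint angles; "dq": joint speeds; "joint_torque": joint torques, N m; "position": TCP position; "tcp_rot": TCP orientation; "contact_force": force on the tool from outside, world axes, zero at the start; "ft_torque": the same for the moment, N m; "grip_width": finger opening in m; "grip_force": force on a finger pad.
Only numpy, scipy, OpenCV 4.12 (cv2) and the standard library are available. Lean on these libraries where they do the work, as an engineer would, in place of code of your own. Each camera call takes 0.05 s, during which the arm holds its last target. There are 200 camera calls.

## Working session

There is one attempt and no reset: what is moved stays moved. The work goes in short steps, Python scripts to look and compute and a shell command to move; the robot and the scene stay as the last step left them, time stands still between calls to the robot, and variables do not carry over. Pictures are saved under pics/ and viewed, at most 10 in all, crops included, and the job is handed in when it is done.

```bash
ls; mkdir -p pics
python3 - <<'E'
from plant import bot
import cv2
for n in("top","side"):
    c=bot.camera(n); cv2.imwrite(f"pics/{n}0.png",c["frame"]); print(n,c["camera_matrix"].tolist(),c["R"].round(4).tolist(),c["t"].round(4).tolist())
s=bot.read_state();print(s["time_s"],s["position"],s["tcp_rot"],s["contact_force"],s["grip_width"])
E
```

```text
inch.py
pics
plant.py
top [[402.2439234447024, 0.0, 278.6847577148155], [0.0, 402.2439234447024, 206.49524338224398], [0.0, 0.0, 1.0]] [[0.0033, -1.0, 0.0002], [-0.9923, -0.0033, -0.124], [0.124, 0.0002, -0.9923]] [0.0547, 0.4976, 1.1135]
side [[421.54271078277134, 0.0, 277.954678295976], [0.0, 421.54271078277134, 205.60445026031712], [0.0, 0.0, 1.0]] [[-0.9872, -0.1582, -0.0181], [-0.0555, 0.4485, -0.892], [0.1493, -0.8796, -0.4516]] [0.5118, 0.085, 1.2412]
0.1 [ 0.20231326 -0.59099608  0.23060363] [-3.09772877e+00 -5.15579656e-01  3.93222924e-04] [ 0.74627731 -0.80118778  0.0165697 ] 0.08521705430566846
```

View pics/top0.png

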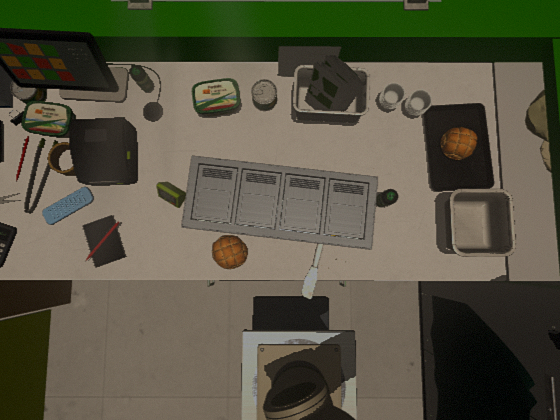

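View pics/side0.png

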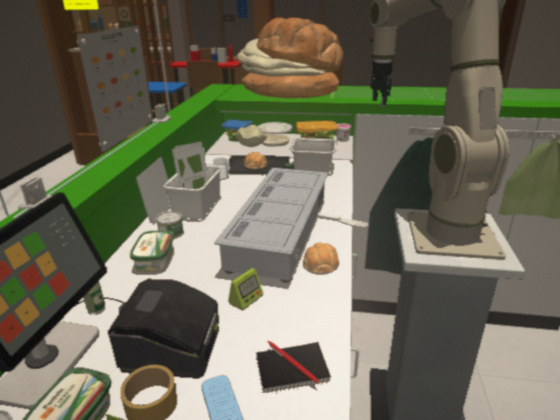

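The top view shows the rail at about (182..378, 155..248), yawed slightly. The bun is at (230,251), the spreader (313,270), the timer (171,193) and the jar (390,197). I'll enlarge both views to measure.

Run:
```python
import cv2
a=cv2.imread("pics/top0.png")[145:255,170:400]; cv2.imwrite("pics/topc.png",cv2.resize(a,None,fx=3.4,fy=3.4,interpolation=2))
a=cv2.imread("pics/side0.png")[160:285,210:345]; cv2.imwrite("pics/sidec.png",cv2.resize(a,None,fx=4.5,fy=4.5,interpolation=2))
```

```text
(no output)
```

View pics/topc.png

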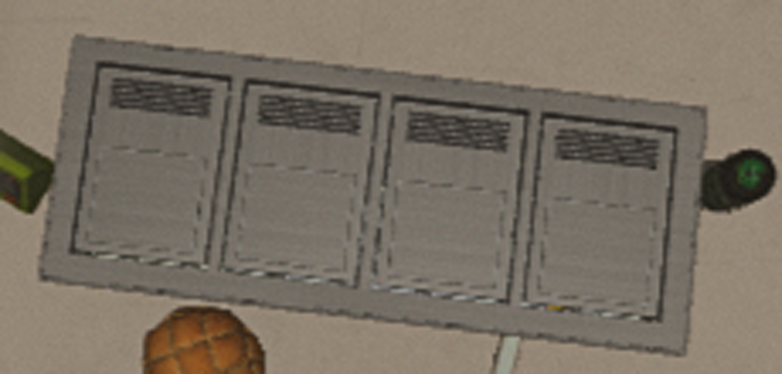

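View pics/sidec.png

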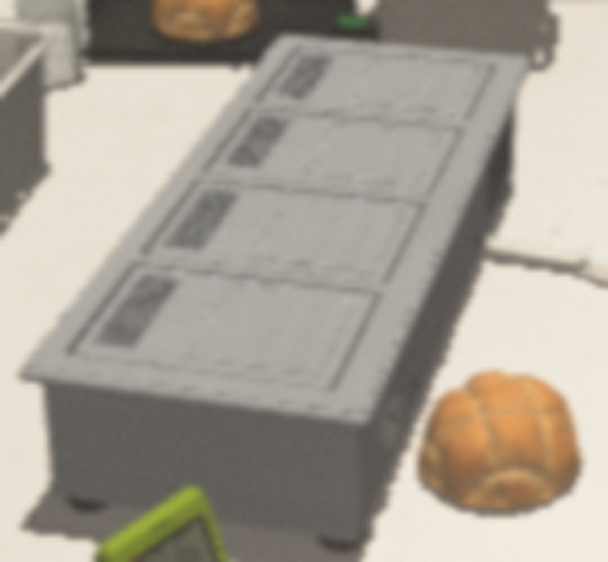

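Top crop: rail top corners at (76,36) back-left, (707,107) back-right, (685,355) front-right and (40,281) front-left. In the side crop the same corners are at (22,376), (282,37), (525,62) and (362,422).

```bash
cat > m.py <<'E'
import numpy as np
from scipy.spatial.transform import Rotation as Ro
# rail pose filled in by fit
E
python3 - <<'E'
from plant import bot
import numpy as np
from scipy.optimize import least_squares
T=np.array([(76,36),(707,107),(685,355),(40,281)])/3.4+[170,145]
S=np.array([(22,376),(282,37),(525,62),(362,422)])/4.5+[210,160]
C=[bot.camera("top"),bot.camera("side")]
def proj(c,X):
    p=(c["R"]@X.T).T+c["t"]; p=p@c["camera_matrix"].T; return p[:,:2]/p[:,2:]
L=np.array([(.095,.25),(.095,-.25),(-.095,-.25),(-.095,.25)])
def pts(q,L):
    c,s=np.cos(q[3]),np.sin(q[3]); return np.c_[q[0]+c*L[:,0]-s*L[:,1],q[1]+s*L[:,0]+c*L[:,1],np.full(len(L),q[2])]
for w in ((1,1),(1,0)):
    f=lambda q:np.r_[w[0]*(proj(C[0],pts(q,L))-T).ravel(),w[1]*(proj(C[1],pts(q,L))-S).ravel()]
    r=least_squares(f,[.55,0,.105,-.1]); print(r.x.round(4),r.fun.round(1))
    q=r.x
    print(pts(q,np.array([(.056,y) for y in(.177,.059,-.059,-.177)])).round(4).tolist())
    print(pts(q,np.array([(-.072,y) for y in(.177,.059,-.059,-.177)])).round(4).tolist())
E
```

```text
[ 0.5022  0.052   0.0997 -0.1133] [ 0.6  0.9 -1.5  1.1 -1.2 -1.5  1.  -1.8  0.8 -0.8  0.   0.4  0.3 -0.4
  0.4 -0.6]
[[0.5779, 0.2215, 0.0997], [0.5645, 0.1043, 0.0997], [0.5512, -0.013, 0.0997], [0.5378, -0.1302, 0.0997]]
[[0.4507, 0.236, 0.0997], [0.4373, 0.1187, 0.0997], [0.424, 0.0015, 0.0997], [0.4107, -0.1158, 0.0997]]
[ 0.4993  0.0513  0.1148 -0.1112] [-0.5  0.8  0.1  0.9  0.5 -0.7 -0.1 -0.9  0.  -0.   0.  -0.   0.  -0.
  0.  -0. ]
[[0.5746, 0.221, 0.1148], [0.5615, 0.1037, 0.1148], [0.5484, -0.0136, 0.1148], [0.5353, -0.1309, 0.1148]]
[[0.4474, 0.2352, 0.1148], [0.4343, 0.1179, 0.1148], [0.4212, 0.0006, 0.1148], [0.4081, -0.1166, 0.1148]]
```
Good. Pose ~ (0.501,0.0515,0.104), yaw -0.112. Tail: lid1 (0.577,0.2215), lid2 (.5635,.104), lid3 (.550,-.0135), lid4 (.537,-.131).

The rows are not in the units I measure in: shifts go in units of 50 mm. I convert before sending: -0.05 m is -1, 0.03 m is 0.6.

```bash
python3 inch.py '[[[0, 0, 0], [0, 0, 0.147], 0], [[0, 0, 0], [0, 0, 0.147], 0], [[0, 0, 0], [0, 0, 0.147], 0], [[0, -1, 0], [0, 0, 0], 0], [[0.4, -1, 0], [0, 0, 0], 0], [[0.4, -1, 0], [0, 0, 0], 0], [[0.6, -1, 0], [0, 0, 0], 0], [[0.6, -1, 0], [0, 0, 0], 0], [[0.6, -1, 0], [0, 0, 0], 0], [[0.6, -1, 0], [0, 0, 0], 0]]'
```

```text
time_s: 1.45
position: [0.4011, -0.2596, 0.2314]
tcp_rot: [3.136, -0.175, 0.0]
contact_force: [0.1, -0.7, 0.2]
grip_width: 0.0001
grip_force: 0.0
```

```bash
python3 inch.py '[[[0.6, -0.72, 0], [0, 0, 0], 0], [[0.6, -0.72, 0], [0, 0, 0], 0], [[0.6, -0.72, 0.2], [0, 0, 0], 0], [[0.6, -0.7, 0.4], [0, 0, 0], 0], [[0, 0, 0.6], [0, 0, 0], 0], [[0, 0, 0.6], [0, 0, 0], 0], [[0, 0, 0.3], [0, 0, 0], 0], [[0, 0, 0], [0, 0, 0], 0]]'
python3 - <<'E'
from plant import bot
import cv2
a=bot.camera("top")["frame"][130:260,170:400]; b=bot.camera("side")["frame"][120:280,200:350]
b=cv2.resize(b,None,fx=3.75,fy=3.75,interpolation=2)
cv2.imwrite("pics/a.png",cv2.resize(a,None,fx=3.4,fy=3.4,interpolation=2));cv2.imwrite("pics/b.png",b)
E
```

```text
time_s: 2.45
position: [0.5349, -0.1325, 0.1257]
tcp_rot: [-3.136, 0.175, 0.002]
contact_force: [0.2, -0.5, -0.2]
grip_width: 0.0
grip_force: 0.0
```

View pics/b.png

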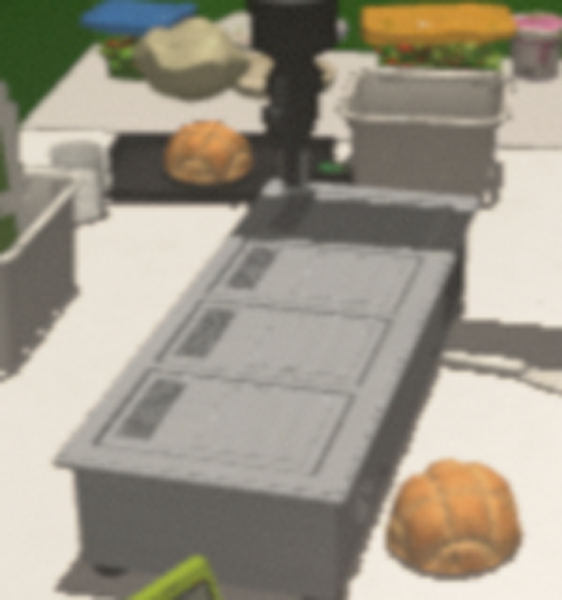

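The fingertip, at (293,185) in the crop, is over lid 4's ribbed strip. Now I'll lower it gently.

```bash
python3 inch.py '[[[0, 0, 0.12], [0, 0, 0], 0], [[0, 0, 0.12], [0, 0, 0], 0], [[0, 0, 0.08], [0, 0, 0], 0], [[0, 0, 0], [0, 0, 0], 0]]'; python3 inch.py '[[[0, 0, 0.04], [0, 0, 0], 0], [[0, 0, 0], [0, 0, 0], 0]]' | sed -n 2,4p;  python3 inch.py '[[[0, 0, 0.02], [0, 0, 0], 0], [[0, 0, 0], [0, 0, 0], 0]]' | sed -n 2,4p
```

```text
time_s: 3.05
position: [0.5352, -0.1324, 0.1099]
tcp_rot: [-3.137, 0.175, 0.001]
contact_force: [-0.2, -0.8, -0.6]
grip_width: 0.0
grip_force: 0.0
position: [0.5354, -0.1324, 0.1083]
tcp_rot: [3.137, -0.175, 0.0]
contact_force: [0.1, -0.8, -0.5]
position: [0.5354, -0.1325, 0.1073]
tcp_rot: [3.137, -0.175, 0.0]
contact_force: [0.7, 0.4, -0.2]
```

```bash
for i in 1; do python3 inch.py '[[[0, 0, 0.03], [0, 0, 0], 0], [[0, 0, 0], [0, 0, 0], 0]]' | sed -n 2,4p; done; python3 inch.py '[[[0, 0, 0.03], [0, 0, 0], 0], [[0, 0, 0], [0, 0, 0], 0]]' | sed -n 2,4p; python3 inch.py '[[[0, 0, 0.02], [0, 0, 0], 0], [[0, 0, 0], [0, 0, 0], 0]]' | sed -n 2,4p
```

```text
position: [0.5353, -0.1325, 0.1057]
tcp_rot: [3.137, -0.175, -0.0]
contact_force: [-0.0, 0.4, -0.3]
position: [0.5356, -0.1325, 0.1044]
tcp_rot: [3.137, -0.175, 0.001]
contact_force: [0.0, -0.5, 1.0]
position: [0.5357, -0.1325, 0.1035]
tcp_rot: [3.137, -0.175, 0.001]
contact_force: [1.0, -0.3, 1.5]
```

In the tool's units: 0.001 m is 0.02.

```bash
python3 inch.py '[[[0, 0, 0.02], [0, 0, 0], 0], [[0, 0, 0], [0, 0, 0], 0]]' | sed -n 2,4p; python3 inch.py '[[[0, 0, 0.02], [0, 0, 0], 0], [[0, 0, 0], [0, 0, 0], 0]]' | sed -n 2,4p
```

```text
position: [0.5358, -0.1325, 0.1025]
tcp_rot: [3.137, -0.174, 0.001]
contact_force: [2.4, -0.5, 1.3]
position: [0.5355, -0.1325, 0.1013]
tcp_rot: [3.137, -0.175, 0.0]
contact_force: [2.7, 0.1, 1.8]
```

In the tool's units: 0.001 m is 0.02.

```bash
python3 inch.py '[[[0, 0, 0.02], [0, 0, 0], 0], [[0, 0, 0.02], [0, 0, 0], 0], [[0, 0, 0], [0, 0, 0], 0]]' | sed -n 2,4p; python3 inch.py '[[[0, 0, 0.02], [0, 0, 0], 0], [[0, 0, 0.02], [0, 0, 0], 0], [[0, 0, 0], [0, 0, 0], 0]]' | sed -n 2,4p
```

```text
position: [0.5353, -0.1325, 0.0992]
tcp_rot: [3.137, -0.175, -0.0]
contact_force: [3.1, -0.1, 2.7]
position: [0.5351, -0.1325, 0.097]
tcp_rot: [-3.137, 0.175, 0.001]
contact_force: [1.6, 0.3, 0.7]
```

In the tool's units: 0.002 m is 0.04.

```bash
python3 inch.py '[[[0, 0, 0.04], [0, 0, 0], 0], [[0, 0, 0.04], [0, 0, 0], 0], [[0, 0, 0.04], [0, 0, 0], 0], [[0, 0, 0], [0, 0, 0], 0]]' | sed -n 2,4p; python3 inch.py '[[[0, 0, 0.04], [0, 0, 0], 0], [[0, 0, 0.04], [0, 0, 0], 0], [[0, 0, 0.04], [0, 0, 0], 0], [[0, 0, 0], [0, 0, 0], 0]]' | sed -n 2,4p
python3 - <<'E'
from plant import bot
import cv2
b=bot.camera("side")["frame"][120:280,200:350]
cv2.imwrite("pics/c.png",cv2.resize(b,None,fx=3.75,fy=3.75,interpolation=2))
E
```

```text
position: [0.5351, -0.1324, 0.0909]
tcp_rot: [-3.137, 0.175, 0.001]
contact_force: [0.6, 0.4, 0.3]
position: [0.5354, -0.1324, 0.0851]
tcp_rot: [3.137, -0.175, -0.0]
contact_force: [1.0, 0.5, 0.1]
```

View pics/c.png

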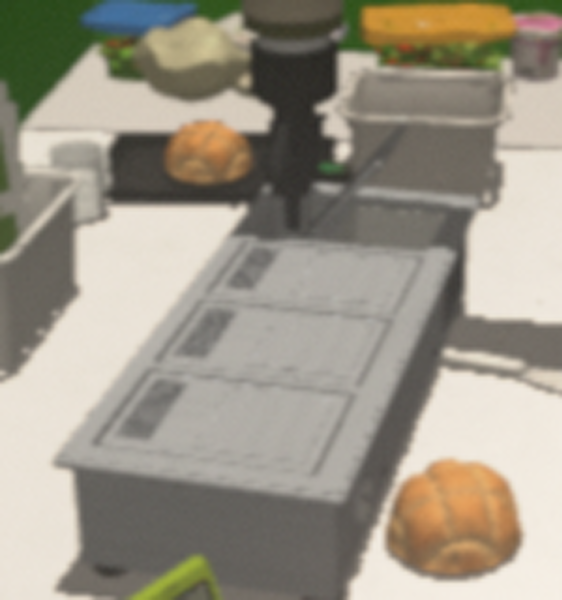

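Lid 4 rocks, and its edge is up at crop (405,125), about 0.75 rad. I'll lift clear, then come down in front of the edge.

In the tool's units: 0.04 m is 0.8, -0.02 m is -0.4.

```bash
python3 inch.py '[[[0, 0, -0.4], [0, 0, 0], 0], [[0, 0, -0.9], [0, 0, 0], 0], [[0, 0, -1], [0, 0, 0], 0], [[0, 0, -1], [0, 0, 0], 0], [[-1, 0, 0], [0, 0, 0], 0], [[-1, 0, 0], [0, 0, 0], 0], [[-1, 0, 0], [0, 0, 0], 0], [[-0.2, 0, 0], [0, 0, 0], 0], [[0, 0, 0.8], [0, 0, 0], 0], [[0, 0, 0.8], [0, 0, 0], 0], [[0, 0, 0.4], [0, 0, 0], 0], [[0, 0, 0], [0, 0, 0], 0]]'
python3 - <<'E'
from plant import bot
import cv2
b=bot.camera("side")["frame"][120:280,200:350]
cv2.imwrite("pics/d.png",cv2.resize(b,None,fx=3.75,fy=3.75,interpolation=2))
E
```

```text
time_s: 8.1
position: [0.3758, -0.1143, 0.1492]
tcp_rot: [-3.136, 0.174, 0.004]
contact_force: [0.3, -0.3, 1.0]
grip_width: 0.0002
grip_force: 0.0
```

View pics/d.png

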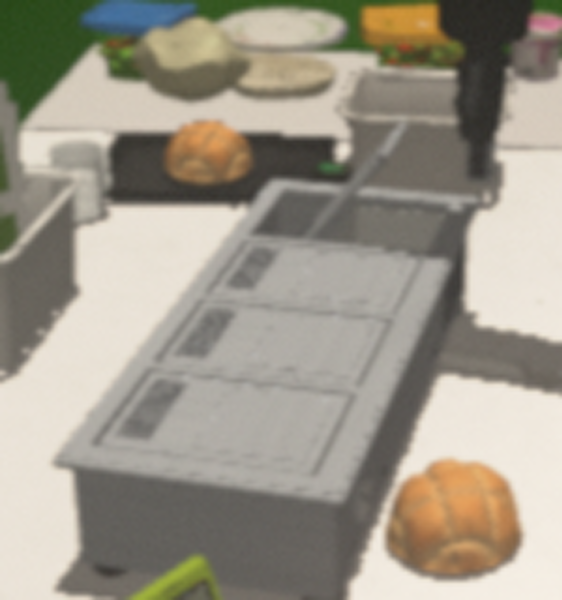

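The lid has stayed at its angle with its edge at (403,122), and the fingertip at (480,175) is in front of it. Next I'll push back and up along the arc.

```bash
python3 inch.py '[[[0.3, 0, 0], [0, 0, 0], 0], [[0.3, 0, 0], [0, 0, 0], 0], [[0.16, 0, 0], [0, 0, 0], 0], [[0.12, 0, -0.08], [0, 0, 0], 0], [[0.12, 0, -0.1], [0, 0, 0], 0], [[0.12, 0, -0.08], [0, 0, 0], 0], [[0.12, 0, -0.08], [0, 0, 0], 0], [[0, 0, 0], [0, 0, 0], 0]]'; python3 inch.py '[[[0.12, 0, -0.08], [0, 0, 0], 0], [[0.12, 0, -0.06], [0, 0, 0], 0], [[0.12, 0, -0.06], [0, 0, 0], 0], [[0.12, 0, -0.04], [0, 0, 0], 0], [[0.12, 0, -0.02], [0, 0, 0], 0], [[0.12, 0, -0.02], [0, 0, 0], 0], [[0, 0, 0], [0, 0, 0], 0]]'
```

```text
time_s: 9.15
position: [0.4385, -0.1216, 0.1676]
tcp_rot: [3.137, -0.174, 0.001]
contact_force: [-0.4, 0.4, 0.1]
grip_width: 0.0001
grip_force: 0.0
time_s: 10.02
position: [0.4742, -0.1255, 0.1813]
tcp_rot: [-3.137, 0.174, -0.0]
contact_force: [0.6, -0.3, 0.5]
grip_width: 0.0
grip_force: 0.0
```

In the tool's units: 0.006 m is 0.12.

```bash
python3 inch.py '[[[0.12, 0, 0], [0, 0, 0], 0], [[0.12, 0, 0], [0, 0, 0], 0], [[0.12, 0, 0], [0, 0, 0], 0], [[0, 0, 0], [0, 0, 0], 0]]'
python3 - <<'E'
from plant import bot
import cv2
b=bot.camera("side")["frame"][120:280,200:350]
cv2.imwrite("pics/e.png",cv2.resize(b,None,fx=3.75,fy=3.75,interpolation=2))
E
```

```text
time_s: 10.52
position: [0.4921, -0.1275, 0.1812]
tcp_rot: [-3.136, 0.174, -0.0]
contact_force: [0.1, -0.8, -1.1]
grip_width: -0.0001
grip_force: 0.0
```

View pics/e.png

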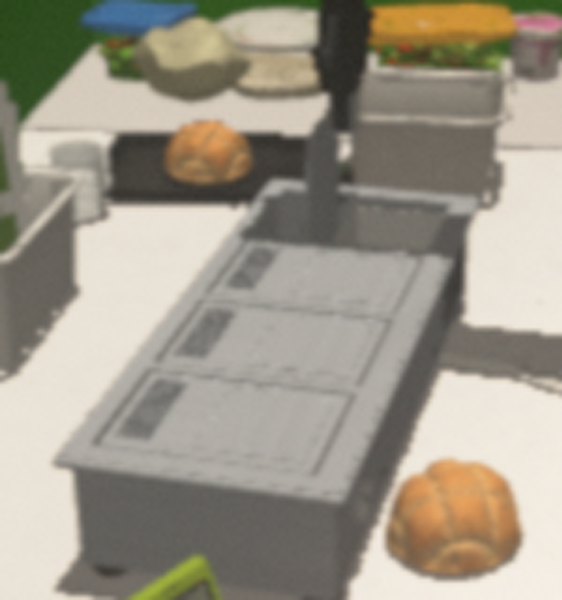

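The lid is nearly upright, running from its base at (320,235) to its top edge at about (322,125). I'll give it one small extra push for margin, then back off.

```bash
python3 inch.py '[[[0.08, 0, 0], [0, 0, 0], 0], [[0.08, 0, 0], [0, 0, 0], 0], [[0, 0, 0], [0, 0, 0], 0]]'; python3 inch.py '[[[-0.2, 0, 0], [0, 0, 0], 0], [[-0.6, 0, 0], [0, 0, 0], 0], [[-1, 0, 0], [0, 0, 0], 0], [[-1, 0, 0], [0, 0, 0], 0], [[0, 0, -1], [0, 0, 0], 0], [[0, 0, 0], [0, 0, 0], 0]]'
python3 - <<'E'
from plant import bot
import cv2,numpy as np
c=bot.camera("side");b=c["frame"][120:280,200:350]
b=cv2.resize(b,None,fx=3.75,fy=3.75,interpolation=2)
cv2.imwrite("pics/f.png",b)
for th in (1.3,1.4,1.5,1.6,1.7):
    o=[]
    for y in(-.125,-.229):
        x=.026-.098*np.cos(th);z=.100+.098*np.sin(th)
        X=np.array([.501+.9937*x+.1118*y,.0515-.1118*x+.9937*y,z])
        p=c["camera_matrix"]@(c["R"]@X+c["t"]);p=p[:2]/p[2];o.append(((p-[200,120])*3.75).round().tolist())
    print(th,o)
E
```

```text
time_s: 10.95
position: [0.4999, -0.1284, 0.1813]
tcp_rot: [-3.137, 0.174, -0.0]
contact_force: [0.3, 0.2, -0.2]
grip_width: -0.0005
grip_force: 0.0
time_s: 11.7
position: [0.361, -0.1133, 0.2342]
tcp_rot: [3.134, -0.176, 0.009]
contact_force: [0.4, -0.3, 0.3]
grip_width: 0.0001
grip_force: 0.0
1.3 [[340.0, 140.0], [369.0, 99.0]]
1.4 [[329.0, 136.0], [358.0, 96.0]]
1.5 [[317.0, 134.0], [348.0, 94.0]]
1.6 [[306.0, 133.0], [337.0, 93.0]]
1.7 [[294.0, 133.0], [326.0, 93.0]]
```

View pics/f.png

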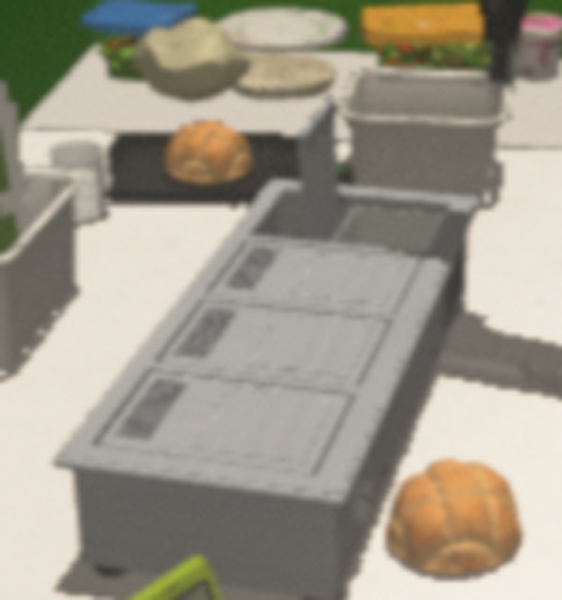

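Lid 4's top corners are at (301,135) and (333,98), which puts it at about 1.63 rad, standing freely with the gripper clear. I'm handing in.

```bash
python3 -c "
from plant import bot
print(bot.sign_off())"
```

```text
the job is handed in; nothing more can be done
None
```

Lid 4 was the free one: it rocked under a light press and now stands open at about 1.63 rad (my estimate from the side camera); I pressed no other lid, the gripper is clear, and the job is handed in, though sign-off returned no verdict.

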